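# Test a return spring at its marked height and sort it

## Robot

A 6-joint arm with a two-finger parallel gripper is mounted at the origin on the work surface. World frame = base frame: x ahead of the robot, y to its left, z up, the work surface at z = 0. Lengths are in m, angles in rad, forces in N, time in s.
With the tool pointing down it reaches from about 0.425 to 0.95 m from the base axis. Payload 3.5 kg.
Tool frame: the origin (TCP) lies at the very end of the fingers, on their centre line; the grasp point (between the pads) lies ctrl.grip_point_offset behind it (ctrl.grip_point_offset is the distance from the TCP to the grasp point, in m); z points along the fingers, y is the direction in which the jaws open and shut (so a half turn about z gives the same grasp; the last joint's range is limited). The gripper opens to 85 mm and grips with 20 to 120 N. Pads are 22 mm wide; open, the fingers measure 114 mm over their backs; the gripper's body (76 mm by 85 mm) begins 54 mm behind the grasp point. The pads swing forward as they close: fully open they stand 13 mm farther back than shut.
Start: joints at [1.105, 0.286, 1.577, -0, 1.279, -0.15], TCP at [0.21, 0.642, 0.196] pointing down, gripper open.
Joint ranges: [-2.77, 2.77], [-0.9, 2.22], [0.21, 2.48], [-1.53, 4.67], [0.24, 2.81], [-2.84, 2.84]. Speed limits (rad/s): [2.79, 2.79, 3.14, 3.14, 3.14, 3.14].

## Interface

Orientations are given as a unit quaternion [x, y, z, w].
In Python, from plant import ctrl gives the robot as it stands.
- The arm moves only by the tool servo_tool, never from a script. Its argument "increments" is a list of rows, each a list of 5 numbers: the opening, from 0 (shut) to 1 (fully open), then the shift along the world's x, y, z in units of 40 mm (1.0 is 40 mm), then the turn about the world's z in units of 5 degrees (1.0 is 5 degrees). A call has exactly 10 rows; each row is the pose to reach, as a shift and turn from the pose measured when the call began; what a row does not reach only later rows make up. A row lasts 1/12 s, in which the tool goes at most 41.7 mm and 7.16 degrees, less where a joint would pass 70% of its speed; a pose out of reach is approached as far as the arm can. A call with a gripper value outside its range is refused whole. The fingers move at their own pace and stop on an object; "grip_force" is the grip in N (left out, the last holds). Time passes only in rows, so rows that repeat a pose let the fingers close, or fill a call up. It gives the time, the measured TCP pose, the force and the opening at its end, in the units of the state.
- ctrl.get_state(): the state, without advancing time (a new reading comes with each control period).
- ctrl.read_camera(name): name is "scene" or "top" or "wrist"; returns a dict with "frame" (420x560x3 uint8, red, green, blue), "K" (3x3 intrinsics, pixels), "extrinsics" (4x4, takes a point from camera to world coordinates). Camera axes: x right, y down, z forward; pixel columns grow to the right and rows downward; lengths in m; the calibration is good to about 2 mm. A picture is of the moment at which its call begins. There is no depth.
- ctrl.sign_off(): hands the job in, once; it reports no verdict.
Trained networks look in a picture, given as the dict that the camera call returned (one of the last four; its "shot" number tells which), for a name from the list of things; names that differ only in an ending like _2 or _b are one class to them, and where a whole thing is asked for, a point or a joint stands for the part that bears it (a point fixed in the world has none). Each returns a list of dicts, best first, with "conf" (0 to 1); they miss things now and then, are a little off and sometimes report something else, mostly with a low value. They report only what shows in the picture. A call takes as long as a camera call. They do not tell look-alikes from the thing itself.
- ctrl.masks_of(picture, query): "region" (420x560 bool, what is visible of it) and "extent" ([left, top, right, bottom] in pixels, round what is visible of it).
- ctrl.landmark_of(picture, query): "centre" ([row, column] in pixels: a listed point, or the origin of a listed thing).
The state is a dict: "time": time; "qpos": joint angles; "dq": joint speeds; "joint_efforts": joint torques, N m; "eef_pos": TCP position; "tcp_rot": TCP orientation; "contact_force": force on the tool from outside, world axes, zero at the start; "wrist_torque": the same for the moment, N m; "opening": opening from 0.0 (shut) to 1.0 (fully open).
Only numpy, scipy, OpenCV 4.12 (cv2) and the standard library are available. Lean on these libraries where they do the work, as an engineer would, in place of code of your own. Each camera call takes 0.05 s, during which the arm holds its last target. There are 200 camera calls.

## Task

Press the spring that stands on the tester gently down until its flange is seated on the three gauge posts (the marked height) with a light extra load on the posts of about 4 N (2 to 7 N) beyond the spring's own push, never over 15 N on the posts, hold that for a second, and work out how hard the spring alone pushes back there. Then stand it upright in the square tray if that is 9 N or more, or in the round dish if less, and leave the three springs waiting on the rack where they are.

Things in the scene. Friction and masses are not known exactly. Their poses are not given: they have to be found in the camera images.
- gauge: the three gauge posts of the tester as one fixed part: round, 7 mm thick, 31 mm high, on a 21 mm radius, at 60, 180 and 300 degrees from the tester's +x; origin at the plate's centre, z up. Rigid: once the flange is down, the force on the hand beyond the spring's own push is what the posts carry, and it climbs steeply (several N within a fraction of a mm).
- tester: spring tester: a fixed dark steel base 130 (x) by 110 (y) by 12 mm, z up, origin at the centre of its underside. The gauge posts stand on it, 31 mm above the plate: their tops are the marked height. From 35 mm along its +x a grey readout box (switched off) rises 22 mm above the plate.
- plate (a point): the centre of the top of the tester's plate, 12 mm above the work surface; the spring under test stands here between the posts, within about 2 mm of centre.
- tray: square aluminium tray for the good springs, 120 by 120 mm, 22 mm high, walls 4 mm, floor 4 mm thick; fixed; origin at the centre of its underside.
- dish: round aluminium dish for the weak springs, 120 mm across, 22 mm high, wall 4 mm, floor 5 mm thick; fixed; origin at the centre of its underside.
- spring_1: spring 1 of four alike (loose, steel, about 130 g); origin at the centre of its underside, z up. 68 mm tall: foot 28 mm across and 5 mm high, open coil 25 mm across, then a sliding cap: flange 49 mm across from 46 to 50 mm up, and a round knob 24 mm across from 50 to 68 mm up, to grasp or press. One spring stands on the tester, three on a low rack; which is where varies.
- spring_1_mid (a point): the middle of spring 1: on its axis, 34 mm above its underside and 34 mm below the free top of its knob; it does not sink when the cap is pressed.
- cap_1 (a joint): how far the cap of spring 1 is pressed down, in m: about 0 (within 1 mm) free, 0.015 when its flange lands on the gauge posts, a hard stop. The spring's force grows evenly with this, from under 1 N when free; its stiffness is unknown and differs between springs (good ones give 11 to 14 N at 0.015, weak ones 4 to 7 N).
- spring_2: spring 2 of four alike (loose, steel, about 130 g); origin at the centre of its underside, z up. 68 mm tall: foot 28 mm across and 5 mm high, open coil 25 mm across, then a sliding cap: flange 49 mm across from 46 to 50 mm up, and a round knob 24 mm across from 50 to 68 mm up, to grasp or press. One spring stands on the tester, three on a low rack; which is where varies.
- spring_2_mid (a point): the middle of spring 2: on its axis, 34 mm above its underside and 34 mm below the free top of its knob; it does not sink when the cap is pressed.
- cap_2 (a joint): how far the cap of spring 2 is pressed down, in m: about 0 (within 1 mm) free, 0.015 when its flange lands on the gauge posts, a hard stop. The spring's force grows evenly with this, from under 1 N when free; its stiffness is unknown and differs between springs (good ones give 11 to 14 N at 0.015, weak ones 4 to 7 N).
- spring_3: spring 3 of four alike (loose, steel, about 130 g); origin at the centre of its underside, z up. 68 mm tall: foot 28 mm across and 5 mm high, open coil 25 mm across, then a sliding cap: flange 49 mm across from 46 to 50 mm up, and a round knob 24 mm across from 50 to 68 mm up, to grasp or press. One spring stands on the tester, three on a low rack; which is where varies.
- spring_3_mid (a point): the middle of spring 3: on its axis, 34 mm above its underside and 34 mm below the free top of its knob; it does not sink when the cap is pressed.
- cap_3 (a joint): how far the cap of spring 3 is pressed down, in m: about 0 (within 1 mm) free, 0.015 when its flange lands on the gauge posts, a hard stop. The spring's force grows evenly with this, from under 1 N when free; its stiffness is unknown and differs between springs (good ones give 11 to 14 N at 0.015, weak ones 4 to 7 N).
- spring_4: spring 4 of four alike (loose, steel, about 130 g); origin at the centre of its underside, z up. 68 mm tall: foot 28 mm across and 5 mm high, open coil 25 mm across, then a sliding cap: flange 49 mm across from 46 to 50 mm up, and a round knob 24 mm across from 50 to 68 mm up, to grasp or press. One spring stands on the tester, three on a low rack; which is where varies.
- spring_4_mid (a point): the middle of spring 4: on its axis, 34 mm above its underside and 34 mm below the free top of its knob; it does not sink when the cap is pressed.
- cap_4 (a joint): how far the cap of spring 4 is pressed down, in m: about 0 (within 1 mm) free, 0.015 when its flange lands on the gauge posts, a hard stop. The spring's force grows evenly with this, from under 1 N when free; its stiffness is unknown and differs between springs (good ones give 11 to 14 N at 0.015, weak ones 4 to 7 N).
There are look-alikes about, which are no part of the job. Leave any orange look-alike of the spring_4 alone.

How it is judged:
By the outcome, as a careful person would: the job done as asked, in the order asked, and still so for the second after the job is handed in, with the robot touching nothing.
It also fails if it takes over 61 s, if anything falls off the work surface, if the arm or the gripper's body presses on something with over 40 N, if the wrist force passes 120 N, or if a joint passes its speed limit or range.

## Working session

There is one attempt and no reset: what is moved stays moved. The work goes in short steps, Python scripts to look and compute and a tool call to move; the robot and the scene stay as the last step left them, time stands still between calls to the robot, and variables do not carry over. Pictures are saved under pics/ and viewed, about 8 in all and at most 12, crops included, and the job is handed in when it is done.

Besides the shell and the picture viewer there is one more tool, called after "Emit:" by a JSON object that holds its "api" and its "payload", one argument or row to a line. servo_tool: Moves the arm, as the interface text tells. Its arguments: {"type":"object","properties":{"increments":{"type":"array"},"grip_force":{"type":"number"}},"required":["increments"]}

```bash
ls; mkdir -p pics; cat > h.py <<'E'
import numpy as np, cv2
from plant import ctrl
def ray(p,rc):
    K=np.array(p["K"]);T=np.array(p["extrinsics"])
    d=T[:3,:3]@np.linalg.solve(K,[rc[1],rc[0],1.]);return T[:3,3],d
def onz(p,rc,z):
    o,d=ray(p,rc);return o+d*(z-o[2])/d[2]
def proj(p,X):
    K=np.array(p["K"]);T=np.array(p["extrinsics"])
    c=T[:3,:3].T@(np.array(X)-T[:3,3]);u=K@c/c[2];return u[1],u[0]
def save(p,n): cv2.imwrite("pics/"+n,p["frame"][:,:,::-1])
E
python3 - <<'E'
from h import *
s=ctrl.get_state();print({k:np.round(v,3) for k,v in s.items()},ctrl.grip_point_offset)
a=ctrl.read_camera("scene");b=ctrl.read_camera("top")
cv2.imwrite("pics/1.png",np.vstack([a["frame"],b["frame"]])[:,:,::-1][::1])
im=np.hstack([a["frame"],b["frame"]]);save(a,"s.png");save(b,"t.png")
for n,p in(("scene",a),("top",b)):
    for q,z in(("spring_1_mid",.046),("tester",0),("gauge",.012),("plate",.012),("tray",0),("dish",0)):
        for r in ctrl.landmark_of(p,q)[:6]:print(n,q,round(r["conf"],2),np.round(r["centre"],1),np.round(onz(p,r["centre"],z),4))
E
```

```text
pics
{'time': np.float64(0.0), 'qpos': array([ 1.105,  0.287,  1.578, -0.   ,  1.279, -0.15 ]), 'dq': array([ 0.   ,  0.001,  0.001, -0.   ,  0.   ,  0.   ]), 'joint_efforts': array([ 0.0000e+00, -4.0599e+01, -2.9262e+01, -0.0000e+00,  6.0000e-03,
       -0.0000e+00]), 'eef_pos': array([0.209, 0.641, 0.195]), 'tcp_rot': array([ 0.157,  0.988, -0.001, -0.   ]), 'contact_force': array([0.204, 0.57 , 0.027]), 'wrist_torque': array([ 0.015, -0.005, -0.031]), 'opening': np.float64(1.0)} 0.0187
scene spring_1_mid 0.59 [264.8 220.6] [0.749  0.0459 0.046 ]
scene spring_1_mid 0.36 [184.4 291.5] [ 0.504  -0.0684  0.046 ]
scene tester 0.31 [198.9 293.9] [ 0.5033 -0.0537  0.    ]
scene gauge 0.39 [196.5 294.3] [ 0.5032 -0.053   0.012 ]
scene plate 0.92 [197.9 295.8] [ 0.5019 -0.0476  0.012 ]
scene tray 0.77 [297.4 394.4] [0.4341 0.2815 0.    ]
scene dish 0.68 [201.5 294.5] [ 0.5058 -0.0462  0.    ]
scene dish 0.59 [126.9 268.9] [ 0.447  -0.2934  0.    ]
scene dish 0.26 [265.2 220.5] [0.7441 0.0253 0.    ]
top spring_1_mid 0.53 [148.7 254. ] [0.744  0.0528 0.046 ]
top tester 0.95 [246.5 296.4] [ 0.4987 -0.0555  0.    ]
top tester 0.61 [152.3 310.3] [ 0.7449 -0.0922  0.    ]
top gauge 0.2 [153.5 310.3] [ 0.7392 -0.0912  0.012 ]
top plate 0.77 [244.4 297.6] [ 0.5043 -0.0581  0.012 ]
top plate 0.64 [245.2 294.1] [ 0.5022 -0.0491  0.012 ]
top tray 0.76 [274.7 165.7] [0.4254 0.2808 0.    ]
top dish 0.64 [269.6 383.7] [ 0.4402 -0.2795  0.    ]
top dish 0.29 [148.9 283.6] [ 0.7539 -0.0221  0.    ]
```

View pics/t.png

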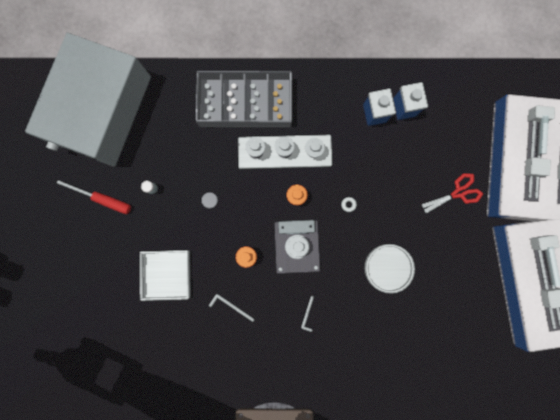

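View pics/s.png

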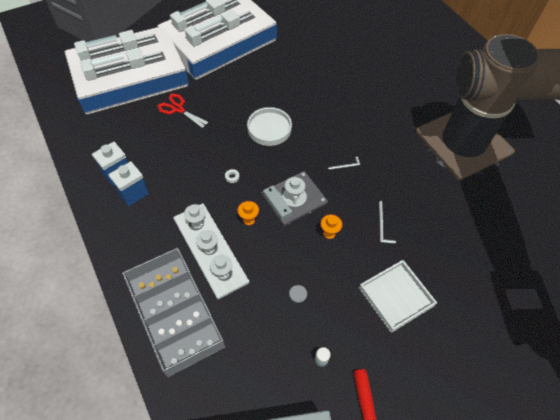

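Top image: the spring under test has a grey knob at about (row 247, col 297), on the dark tester. It could be confused with the three grey rack springs at (148, 255/285/316) and the orange look-alikes at (195, 297) and (257, 246). I choose the grey one on the dark base between the posts. The tray is at (275, 165) and the dish at (268, 390). I'll move above the tester and check with a close crop.

Emit:
{"api": "servo_tool", "payload": {
  "increments": [
    [1,0.383,-0.916,0.05,0.36],
    [1,0.766,-1.832,0.1,0.72],
    [1,1.149,-2.748,0.15,1.08],
    [1,1.532,-3.664,0.2,1.44],
    [1,1.915,-4.58,0.25,1.8],
    [1,2.298,-5.496,0.3,2.16],
    [1,2.681,-6.412,0.35,2.52],
    [1,3.064,-7.328,0.4,2.88],
    [1,3.447,-8.244,0.45,3.24],
    [1,3.83,-9.16,0.5,3.6]
  ]
}}

```text
time: 1.53
eef_pos: [0.3631, 0.2735, 0.2169]
tcp_rot: [-0.0, 1.0, 0.0, 0.001]
contact_force: [0.6, 0.7, -0.1]
opening: 1.002
```

Emit:
{"api": "servo_tool", "payload": {
  "increments": [
    [1,0.383,-0.916,0,0],
    [1,0.766,-1.832,0,0],
    [1,1.149,-2.748,0,0],
    [1,1.532,-3.664,0,0],
    [1,1.915,-4.58,0,0],
    [1,2.298,-5.496,0,0],
    [1,2.681,-6.412,0,0],
    [1,3.0,-7.2,0,0],
    [1,3.3,-8.0,0,0],
    [1,3.45,-8.24,0,0]
  ]
}}

```text
time: 2.37
eef_pos: [0.5021, -0.0601, 0.2172]
tcp_rot: [0.002, 1.0, -0.001, 0.001]
contact_force: [-0.7, -0.5, 0.2]
opening: 0.999
```

```bash
python3 - <<'E'
from h import *
p=ctrl.read_camera("wrist");save(p,"w1.png")
t=ctrl.read_camera("top");save(t,"t2.png")
print(ctrl.get_state()["eef_pos"],np.array(p["extrinsics"])[:3,3])
for n,p in(("w",p),("t",t)):
  for q,z in(("spring_1_mid",.046),("spring_1",.012),("plate",.012),("gauge",.012),("tester",0)):
    for r in ctrl.landmark_of(p,q)[:4]:print(n,q,round(r["conf"],2),np.round(r["centre"],1),np.round(onz(p,r["centre"],z),4))
E
```

```text
[ 0.5016181  -0.05761506  0.21693303] [ 0.41954793 -0.0592345   0.3949078 ]
w spring_1_mid 0.56 [370.1 369.2] [0.7511 0.0506 0.046 ]
w spring_1 0.78 [150.  391.5] [0.4744 0.0618 0.012 ]
w spring_1 0.73 [351.9 311.6] [ 0.7517 -0.0209  0.012 ]
w spring_1 0.73 [179.1 283.6] [ 0.5074 -0.0591  0.012 ]
w spring_1 0.73 [268.8 287.7] [ 0.623  -0.0542  0.012 ]
w plate 0.55 [172.9 283.4] [ 0.5001 -0.0593  0.012 ]
w gauge 0.35 [174.4 284.3] [ 0.5019 -0.0583  0.012 ]
w tester 0.97 [170.4 284.3] [ 0.4997 -0.0583  0.    ]
t spring_1_mid 0.55 [148.2 254.7] [0.7453 0.051  0.046 ]
t spring_1 0.76 [258.4 248.3] [0.4683 0.0676 0.012 ]
t spring_1 0.75 [192.7 297.9] [ 0.637 -0.059  0.012]
t spring_1 0.71 [266.6 383.9] [ 0.4487 -0.2771  0.012 ]
t spring_1 0.63 [153.6 311. ] [ 0.7389 -0.093   0.012 ]
t tester 0.34 [147.2 311.4] [ 0.7585 -0.0951  0.    ]
```

View pics/w1.png

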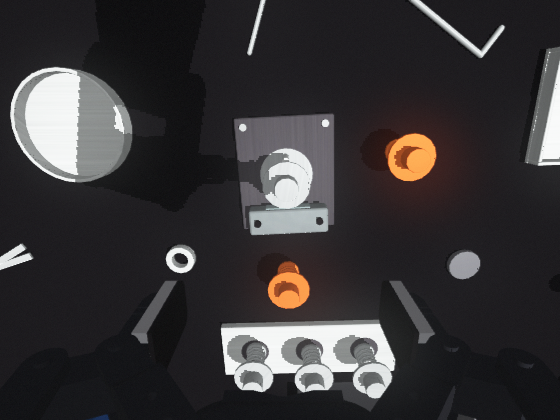

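The wrist view shows the grey spring on the dark tester at about (180, 287). The orange look-alikes are at (155, 412) and (285, 288). The three rack springs are on the white bar at rows 340–385. I'll fit the flange and knob and check in a crop.

```bash
cat >> h.py <<'E'
def circ(p,c,r,z):
    return np.array([proj(p,[c[0]+r*np.cos(a),c[1]+r*np.sin(a),z])[::-1] for a in np.linspace(0,6.283,60)])
E
python3 - <<'E'
from h import *
p=ctrl.read_camera("wrist")
for r in ctrl.masks_of(p,"spring_1")[:6]: print(round(r["conf"],2),r["extent"])
best=[r for r in ctrl.masks_of(p,"spring_1") if 255<(r["extent"][0]+r["extent"][2])/2<320 and r["extent"][1]<200]
f=p["frame"].copy();g=cv2.cvtColor(f,cv2.COLOR_RGB2GRAY)
# gradient fit: circle flange z=.062 r=.0245
gx=cv2.Sobel(cv2.GaussianBlur(g,(3,3),0).astype(float),6,1,0);gy=cv2.Sobel(g.astype(float),6,0,1)
m=np.hypot(gx,gy)
def sc(c):
    return sum(np.mean(np.minimum(cv2.remap(m.astype(np.float32),circ(p,c,r,z).astype(np.float32)[:,None],None,1),300)) for r,z in((.0245,.062),(.012,.08)))
R=[(sc((x,y)),x,y) for x in np.arange(.490,.516,.001) for y in np.arange(-.07,-.045,.001)]
R.sort(reverse=True);print(np.round(R[:4],4))
c=R[0][1:]
k=6;x0,y0=235,120
im=cv2.resize(f[y0:y0+95,x0:x0+105],None,fx=k,fy=k,interpolation=cv2.INTER_CUBIC)
for r,z,col in((.0245,.062,(255,0,0)),(.012,.08,(0,255,0))):
    cv2.polylines(im,[((circ(p,c,r,z)+.5-[x0,y0])*k).astype(np.int32)],True,col,1)
cv2.imwrite("pics/w1c.png",im[:,:,::-1])
E
```

```text
0.85 [227.5, 343.7, 269.3, 392.0]
0.83 [264.8, 260.0, 304.9, 311.4]
0.82 [344.0, 343.9, 387.8, 400.0]
0.7 [290.0, 344.6, 326.6, 392.5]
0.7 [381.2, 133.3, 429.7, 181.0]
0.67 [258.7, 163.1, 306.5, 210.6]
[[ 3.234839e+02  5.020000e-01 -5.700000e-02]
 [ 3.233565e+02  5.030000e-01 -5.700000e-02]
 [ 3.162986e+02  5.020000e-01 -5.600000e-02]
 [ 2.982549e+02  5.030000e-01 -5.600000e-02]]
```

View pics/w1c.png

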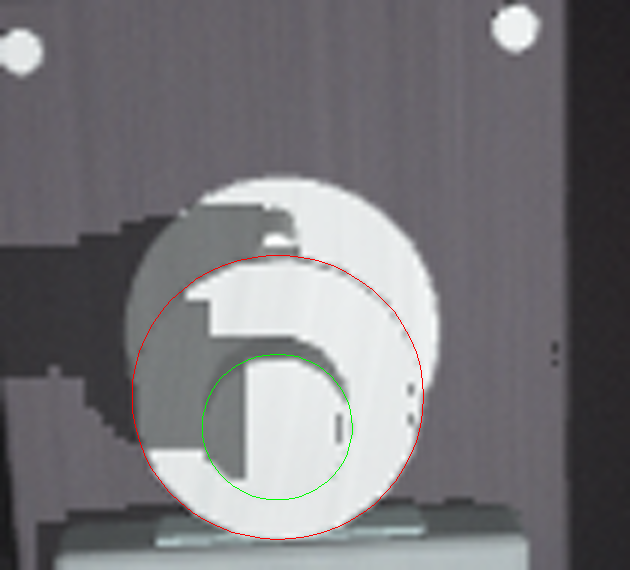

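The fit puts the spring axis at about (0.502, -0.057). The green knob and red flange outlines match the image, and the larger white disc below is the plate. I'll shut the fingers and descend to about 15 mm above the knob.

Emit:
{"api": "servo_tool", "payload": {
  "increments": [
    [0,0.02,0.01,-0.6,0],
    [0,0.02,0.01,-1.2,0],
    [0,0.02,0.01,-1.8,0],
    [0,0.02,0.01,-2.3,0],
    [0,0.02,0.01,-2.7,0],
    [0,0.02,0.01,-2.9,0],
    [0,0.02,0.01,-3.0,0],
    [0,0.02,0.01,-3.0,0],
    [0,0.02,0.01,-3.0,0],
    [0,0.02,0.01,-3.0,0]
  ]
}}

```text
time: 3.95
eef_pos: [0.5029, -0.0557, 0.0984]
tcp_rot: [-0.0, 1.0, -0.0, 0.002]
contact_force: [0.4, -0.3, -0.0]
opening: -0.005
```

```bash
python3 - <<'E'
from h import *
F=[]
for i in range(8):
    ctrl.read_camera("top") ; s=ctrl.get_state();F.append(s["contact_force"])
print(np.round(F,2),np.round(s["eef_pos"],4),s["opening"],s["time"])
p=ctrl.read_camera("wrist");print(np.round(np.mean(F,0),3))
cv2.imwrite("pics/w2.png",p["frame"][:,:,::-1])
E
```

```text
[[ 0.78  0.17 -0.47]
 [ 0.36 -0.03 -0.08]
 [-0.01  0.18  0.2 ]
 [ 0.72  0.75 -0.13]
 [-0.23 -0.1  -0.51]
 [-0.31  0.52 -0.4 ]
 [-0.01  0.46 -0.42]
 [ 0.22 -1.06 -0.51]] [ 0.502  -0.0554  0.0972] 0.0011350747342263408 4.35
[ 0.19   0.111 -0.289]
```

View pics/w2.png

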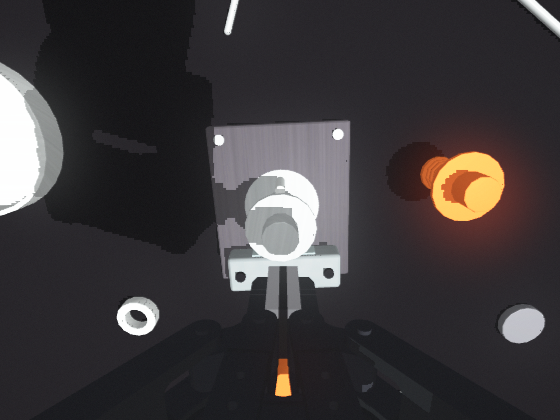

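The shut fingers are centred over the grey knob at about (235, 281). Pose readings carry up to about 1 mm of noise and force readings about 0.3 N, so I'll average readings taken through camera-call holds. Next I'll press about half way.

Emit:
{"api": "servo_tool", "payload": {
  "increments": [
    [0,0,-0.03,-0.1,0],
    [0,0,-0.03,-0.2,0],
    [0,0,-0.03,-0.3,0],
    [0,0,-0.03,-0.36,0],
    [0,0,-0.03,-0.42,0],
    [0,0,-0.03,-0.48,0],
    [0,0,-0.03,-0.54,0],
    [0,0,-0.03,-0.6,0],
    [0,0,-0.03,-0.6,0],
    [0,0,-0.03,-0.6,0]
  ]
}}

```text
time: 5.23
eef_pos: [0.5019, -0.0566, 0.073]
tcp_rot: [-0.0, 1.0, 0.0, 0.001]
contact_force: [0.1, -0.2, 0.4]
opening: 0.002
```

```bash
cat > m.py <<'E'
from h import *
import sys
n=int(sys.argv[1]);F=[];P=[];T=[]
for i in range(n):
    ctrl.read_camera("top"); s=ctrl.get_state();F.append(s["contact_force"]);P.append(s["eef_pos"]);T.append(s["wrist_torque"])
F=np.array(F);P=np.array(P)
print("Fz",np.round(F[:,2],2),"mean",F.mean(0).round(2),"\nz",np.round(P[:,2]*1e3,2),"mean",(P.mean(0)*1e3).round(2),"sd",(P.std(0)*1e3).round(2),"tq",np.mean(T,0).round(3),"t",s["time"],"open",s["opening"])
E
python3 m.py 8
```

```text
Fz [-0.38  0.64  0.16  0.67  0.58 -0.25  0.79  0.15] mean [ 0.02 -0.2   0.3 ] 
z [73.16 73.26 73.32 73.34 73.35 73.29 73.26 73.23] mean [502.05 -56.65  73.28] sd [0.05 0.02 0.06] tq [ 0.008 -0.001  0.005] t 5.6333 open -0.00026005430773771293
```

Emit:
{"api": "servo_tool", "payload": {
  "increments": [
    [0,0,0,-0.01,0],
    [0,0,0,-0.02,0],
    [0,0,0,-0.03,0],
    [0,0,0,-0.04,0],
    [0,0,0,-0.05,0],
    [0,0,0,-0.06,0],
    [0,0,0,-0.07,0],
    [0,0,0,-0.08,0],
    [0,0,0,-0.09,0],
    [0,0,0,-0.1,0]
  ]
}}

```text
time: 6.47
eef_pos: [0.502, -0.0566, 0.0692]
tcp_rot: [-0.0, 1.0, 0.0, 0.001]
contact_force: [-0.6, -0.1, 0.7]
opening: -0.001
```

```bash
python3 m.py 8; python3 - <<'E'
from h import *
p=ctrl.read_camera("wrist");im=cv2.resize(p["frame"][100:400,130:430],None,fx=2,fy=2)
cv2.imwrite("pics/w3.png",im[:,:,::-1])
E
```

```text
Fz [-0.24 -0.52  0.42 -0.49 -0.04  0.36  0.52 -0.05] mean [ 0.14  0.14 -0.  ] 
z [69.1  69.17 69.18 69.21 69.25 69.26 69.27 69.26] mean [501.99 -56.63  69.21] sd [0.03 0.02 0.05] tq [-0.002  0.007 -0.01 ] t 6.8667 open 0.0015688195658696163
```

View pics/w3.png

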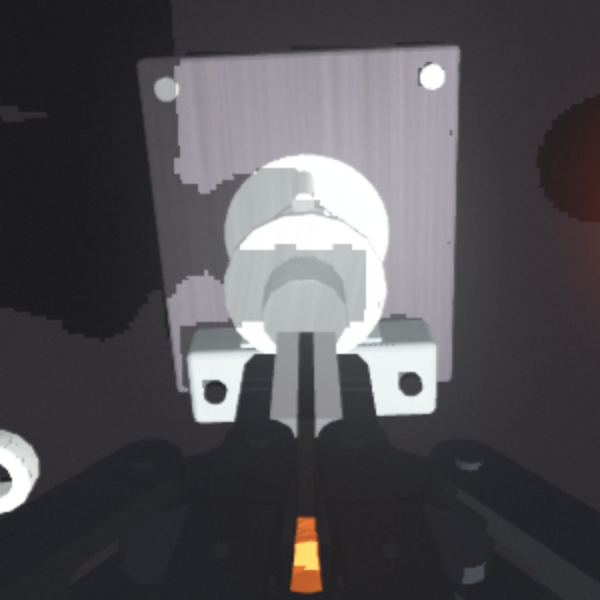

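```bash
python3 - <<'E'
from h import *
p=ctrl.read_camera("wrist");e=ctrl.get_state()["eef_pos"]
f=lambda X:(np.array(proj(p,X))-[100,130])*2
print("cam",np.array(p["extrinsics"])[:3,3].round(4))
for dz in(0,.01,.0187,.03): print("tcp+",dz,[f(e+[dx,0,dz]).round(0) for dx in(-.011,0,.011)])
for z in(.08,.062): print("knob",z,[f([.5025+dx,-.057,z]).round(0) for dx in(-.0245,-.012,0,.012,.0245)])
for z in(.012,): print("plate",z,[f([.5025+dx,-.057,z]).round(0) for dx in(-.0305,0,.0305)])
E
```

```text
cam [ 0.4195 -0.0564  0.247 ]
tcp+ 0 [array([265., 305.]), array([301., 305.]), array([335., 305.])]
tcp+ 0.01 [array([279., 305.]), array([316., 305.]), array([352., 304.])]
tcp+ 0.0187 [array([292., 304.]), array([331., 304.]), array([368., 304.])]
tcp+ 0.03 [array([312., 304.]), array([353., 304.]), array([391., 304.])]
knob 0.08 [array([234., 303.]), array([278., 303.]), array([319., 303.]), array([358., 303.]), array([397., 303.])]
knob 0.062 [array([213., 303.]), array([254., 303.]), array([292., 303.]), array([328., 303.]), array([365., 303.])]
plate 0.012 [array([155., 304.]), array([236., 304.]), array([311., 304.])]
```

```bash
python3 - <<'E'
from h import *
p=ctrl.read_camera("scene");e=ctrl.get_state()["eef_pos"]
y0,x0,k=120,230,6
im=cv2.resize(p["frame"][y0:y0+95,x0:x0+130],None,fx=k,fy=k,interpolation=cv2.INTER_CUBIC)
def dot(X,c):
    r,q=proj(p,X);cv2.circle(im,(int((q+.5-x0)*k),int((r+.5-y0)*k)),3,c,-1)
dot(e,(255,0,0));dot(e+[0,0,.0187],(255,255,0));dot([.5025,-.057,.08],(0,255,0))
cv2.polylines(im,[((circ(p,(.5025,-.057),.012,.08)+.5-[x0,y0])*k).astype(np.int32)],True,(0,255,0),1)
cv2.imwrite("pics/s2.png",im[:,:,::-1])
E
```

```text
(no output)
```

View pics/s2.png

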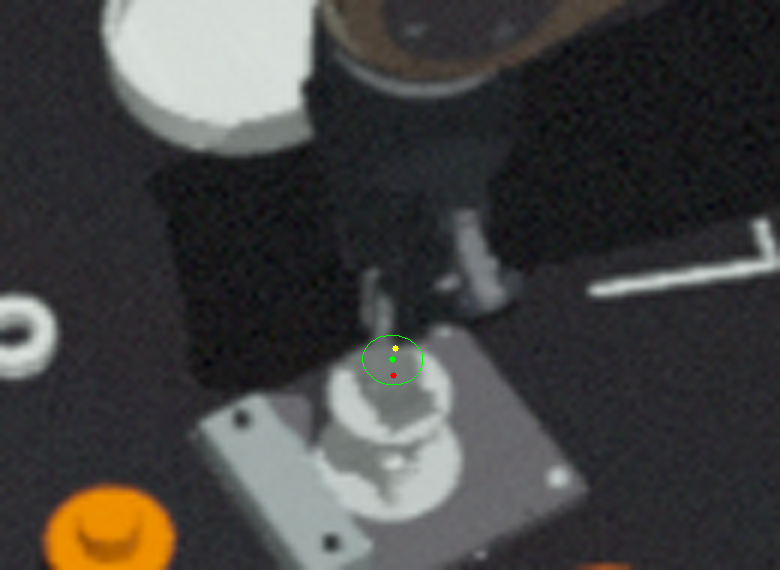

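The shut fingertips sit well above the nominal TCP and haven't reached the knob yet, which matches the zero force. I'll keep descending in small, guarded steps.

Emit:
{"api": "servo_tool", "payload": {
  "increments": [
    [0,0,0,-0.012,0],
    [0,0,0,-0.024,0],
    [0,0,0,-0.036,0],
    [0,0,0,-0.048,0],
    [0,0,0,-0.06,0],
    [0,0,0,-0.072,0],
    [0,0,0,-0.084,0],
    [0,0,0,-0.096,0],
    [0,0,0,-0.108,0],
    [0,0,0,-0.12,0]
  ]
}}

```text
time: 7.85
eef_pos: [0.502, -0.0566, 0.0644]
tcp_rot: [-0.0, 1.0, 0.0, 0.001]
contact_force: [-0.5, -0.5, 0.2]
opening: -0.0
```

```bash
python3 m.py 4
```

```text
Fz [-0.39 -0.08  0.23  0.48] mean [0.17 0.08 0.06] 
z [64.28 64.35 64.41 64.43] mean [501.96 -56.62  64.37] sd [0.03 0.01 0.06] tq [-0.    -0.008 -0.013] t 8.05 open -0.004976753365988474
```

Emit:
{"api": "servo_tool", "payload": {
  "increments": [
    [0,0,0,-0.012,0],
    [0,0,0,-0.024,0],
    [0,0,0,-0.036,0],
    [0,0,0,-0.048,0],
    [0,0,0,-0.06,0],
    [0,0,0,-0.072,0],
    [0,0,0,-0.084,0],
    [0,0,0,-0.096,0],
    [0,0,0,-0.108,0],
    [0,0,0,-0.12,0]
  ]
}}

```text
time: 8.88
eef_pos: [0.502, -0.0566, 0.0596]
tcp_rot: [-0.0, 1.0, 0.0, 0.001]
contact_force: [0.0, 0.6, 0.2]
opening: 0.0
```

```bash
python3 m.py 4; python3 - <<'E'
from h import *
p=ctrl.read_camera("wrist");im=cv2.resize(p["frame"][130:330,180:380],None,fx=3,fy=3)
cv2.imwrite("pics/w4.png",im[:,:,::-1])
E
```

```text
Fz [ 0.1   0.47 -0.29  0.5 ] mean [ 0.13 -0.27  0.2 ] 
z [59.49 59.54 59.57 59.63] mean [501.95 -56.62  59.55] sd [0.03 0.01 0.05] tq [ 0.007 -0.02  -0.012] t 9.0833 open -0.00010293576185254553
```

View pics/w4.png

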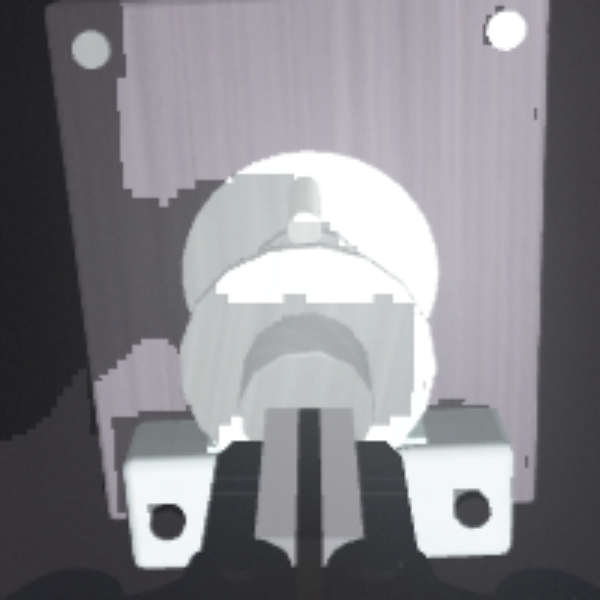

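```bash
python3 - <<'E'
from h import *
w1=cv2.imread("pics/w1.png",0)
p=ctrl.read_camera("wrist");e=ctrl.get_state()["eef_pos"]
for y in (-.0425,.0425):
  print(y,[(dx,dz,np.round(proj(p,e+[dx,y,dz]),0).tolist()) for dx in(-.011,0,.011) for dz in(0,.0187,.03,.04,.05,.06)])
cv2.imwrite("pics/w1f.png",cv2.resize(cv2.imread("pics/w1.png")[250:400,90:450],None,fx=2,fy=2))
E
```

```text
-0.0425 [(-0.011, 0, [233.0, 207.0]), (-0.011, 0.0187, [246.0, 199.0]), (-0.011, 0.03, [256.0, 194.0]), (-0.011, 0.04, [266.0, 188.0]), (-0.011, 0.05, [277.0, 182.0]), (-0.011, 0.06, [289.0, 175.0]), (0, 0, [250.0, 208.0]), (0, 0.0187, [266.0, 201.0]), (0, 0.03, [276.0, 196.0]), (0, 0.04, [287.0, 190.0]), (0, 0.05, [299.0, 184.0]), (0, 0.06, [313.0, 178.0]), (0.011, 0, [267.0, 210.0]), (0.011, 0.0187, [284.0, 202.0]), (0.011, 0.03, [296.0, 197.0]), (0.011, 0.04, [307.0, 192.0]), (0.011, 0.05, [320.0, 187.0]), (0.011, 0.06, [335.0, 180.0])]
0.0425 [(-0.011, 0, [233.0, 358.0]), (-0.011, 0.0187, [246.0, 365.0]), (-0.011, 0.03, [256.0, 371.0]), (-0.011, 0.04, [266.0, 376.0]), (-0.011, 0.05, [277.0, 382.0]), (-0.011, 0.06, [289.0, 389.0]), (0, 0, [251.0, 356.0]), (0, 0.0187, [266.0, 364.0]), (0, 0.03, [276.0, 369.0]), (0, 0.04, [287.0, 374.0]), (0, 0.05, [299.0, 380.0]), (0, 0.06, [313.0, 386.0]), (0.011, 0, [268.0, 355.0]), (0.011, 0.0187, [284.0, 362.0]), (0.011, 0.03, [296.0, 367.0]), (0.011, 0.04, [308.0, 372.0]), (0.011, 0.05, [321.0, 377.0]), (0.011, 0.06, [335.0, 384.0])]
```

View pics/w1f.png

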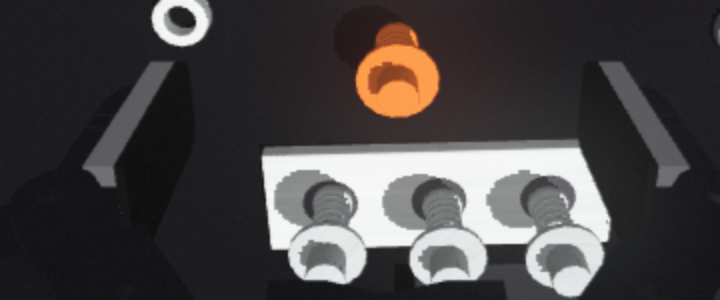

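The open-pad geometry in the w1 crop (inner edges at (281, 176) and (281, 391)) puts the shut tips about 40 mm behind the reported TCP. I therefore expect contact near z_TCP ≈ 0.04–0.05, and I'll let the force decide.

Emit:
{"api": "servo_tool", "payload": {
  "increments": [
    [0,0,0,-0.015,0],
    [0,0,0,-0.03,0],
    [0,0,0,-0.045,0],
    [0,0,0,-0.06,0],
    [0,0,0,-0.075,0],
    [0,0,0,-0.09,0],
    [0,0,0,-0.105,0],
    [0,0,0,-0.12,0],
    [0,0,0,-0.135,0],
    [0,0,0,-0.15,0]
  ]
}}

```text
time: 10.02
eef_pos: [0.502, -0.0566, 0.0536]
tcp_rot: [-0.0, 1.0, 0.0, 0.001]
contact_force: [0.0, 0.1, 0.5]
opening: 0.002
```

```bash
python3 m.py 4
```

```text
Fz [ 0.24 -0.59  0.66  0.55] mean [-0.18  0.22  0.22] 
z [53.5  53.52 53.62 53.66] mean [501.98 -56.63  53.58] sd [0.04 0.02 0.07] tq [-0.007  0.022  0.007] t 10.2167 open -0.0038866522258948766
```

Emit:
{"api": "servo_tool", "payload": {
  "increments": [
    [0,0,0,-0.015,0],
    [0,0,0,-0.03,0],
    [0,0,0,-0.045,0],
    [0,0,0,-0.06,0],
    [0,0,0,-0.075,0],
    [0,0,0,-0.09,0],
    [0,0,0,-0.105,0],
    [0,0,0,-0.12,0],
    [0,0,0,-0.135,0],
    [0,0,0,-0.15,0]
  ]
}}

```text
time: 11.05
eef_pos: [0.502, -0.0566, 0.0476]
tcp_rot: [-0.0, 1.0, 0.0, 0.001]
contact_force: [0.1, 0.5, -0.2]
opening: -0.003
```

```bash
python3 m.py 4
```

```text
Fz [ 0.49  0.01 -0.01  0.35] mean [ 0.35 -0.54  0.21] 
z [47.46 47.53 47.58 47.64] mean [501.97 -56.62  47.55] sd [0.04 0.02 0.07] tq [-0.005  0.017 -0.006] t 11.25 open 0.0018444797922392703
```

Emit:
{"api": "servo_tool", "payload": {
  "increments": [
    [0,0,0,-0.015,0],
    [0,0,0,-0.03,0],
    [0,0,0,-0.045,0],
    [0,0,0,-0.06,0],
    [0,0,0,-0.075,0],
    [0,0,0,-0.09,0],
    [0,0,0,-0.105,0],
    [0,0,0,-0.12,0],
    [0,0,0,-0.135,0],
    [0,0,0,-0.15,0]
  ]
}}

```text
time: 12.08
eef_pos: [0.502, -0.0567, 0.0416]
tcp_rot: [-0.0, 1.0, 0.0, 0.001]
contact_force: [-0.5, -0.7, 1.3]
opening: -0.003
```

```bash
python3 m.py 4;  python3 - <<'E'
from h import *
p=ctrl.read_camera("wrist");a=p["frame"][130:330,180:380]
q=ctrl.read_camera("scene")["frame"][130:230,230:340]
im=np.hstack([cv2.resize(a,(400,400)),cv2.resize(q,(400,400))])
cv2.imwrite("pics/w5.png",im[:,:,::-1])
E
```

```text
Fz [1.58 1.17 0.48 0.79] mean [-0.09 -0.    1.  ] 
z [41.56 41.63 41.7  41.71] mean [502.04 -56.65  41.65] sd [0.04 0.02 0.06] tq [ 0.011  0.046 -0.007] t 12.2833 open -0.0025143615014470416
```

View pics/w5.png

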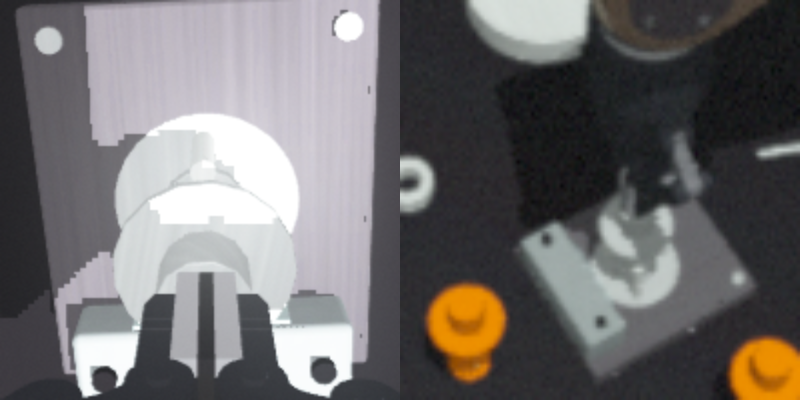

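The fingers are now just touching the knob (Fz about 1 N), with the tips centred on it in both views. I'll press into the spring range and record the slope.

Emit:
{"api": "servo_tool", "payload": {
  "increments": [
    [0,0,0,-0.015,0],
    [0,0,0,-0.03,0],
    [0,0,0,-0.045,0],
    [0,0,0,-0.06,0],
    [0,0,0,-0.075,0],
    [0,0,0,-0.09,0],
    [0,0,0,-0.105,0],
    [0,0,0,-0.12,0],
    [0,0,0,-0.135,0],
    [0,0,0,-0.15,0]
  ]
}}

```text
time: 13.22
eef_pos: [0.5022, -0.0567, 0.0358]
tcp_rot: [-0.0, 1.0, 0.0, 0.001]
contact_force: [-0.7, 1.2, 2.8]
opening: 0.002
```

```bash
python3 m.py 10
```

```text
Fz [2.9  2.8  2.59 2.84 3.43 3.21 3.34 3.05 2.87 2.87] mean [-0.78  0.09  2.99] 
z [35.66 35.73 35.76 35.83 35.8  35.81 35.8  35.79 35.78 35.74] mean [502.12 -56.67  35.77] sd [0.03 0.01 0.05] tq [0.042 0.146 0.005] t 13.7167 open -0.0015014953877313263
```

Emit:
{"api": "servo_tool", "payload": {
  "increments": [
    [0,0,0,-0.012,0],
    [0,0,0,-0.024,0],
    [0,0,0,-0.036,0],
    [0,0,0,-0.048,0],
    [0,0,0,-0.06,0],
    [0,0,0,-0.072,0],
    [0,0,0,-0.084,0],
    [0,0,0,-0.09,0],
    [0,0,0,-0.1,0],
    [0,0,0,-0.1,0]
  ]
}}

```text
time: 14.55
eef_pos: [0.5021, -0.0567, 0.0318]
tcp_rot: [-0.0, 1.0, 0.0, 0.001]
contact_force: [-1.5, 0.5, 4.4]
opening: 0.002
```

```bash
python3 m.py 10
```

```text
Fz [3.74 4.07 4.55 4.12 3.87 4.38 2.65 4.84 3.97 4.01] mean [-0.9   0.34  4.02] 
z [31.83 31.82 31.82 31.84 31.83 31.82 31.82 31.79 31.8  31.79] mean [502.16 -56.68  31.82] sd [0.02 0.01 0.02] tq [ 0.032  0.202 -0.005] t 15.05 open 0.0025772660851527793
```

The slope is about 0.3 N/mm, so this is a weak spring (about 5–5.5 N at seating). I'll creep to the posts in small steps.

Emit:
{"api": "servo_tool", "payload": {
  "increments": [
    [0,0,0,-0.01,0],
    [0,0,0,-0.02,0],
    [0,0,0,-0.03,0],
    [0,0,0,-0.04,0],
    [0,0,0,-0.045,0],
    [0,0,0,-0.05,0],
    [0,0,0,-0.055,0],
    [0,0,0,-0.06,0],
    [0,0,0,-0.065,0],
    [0,0,0,-0.065,0]
  ]
}}

```text
time: 15.88
eef_pos: [0.5022, -0.0567, 0.0301]
tcp_rot: [-0.001, 1.0, 0.0, 0.001]
contact_force: [-3.7, 0.2, 11.3]
opening: 0.002
```

```bash
python3 m.py 6
```

```text
Fz [ 9.77  9.71 10.37  8.77  9.67  9.65] mean [-3.38  0.93  9.65] 
z [30.08 30.12 30.12 30.13 30.13 30.12] mean [502.2  -56.69  30.12] sd [0.02 0.01 0.02] tq [0.176 0.656 0.011] t 16.1833 open 0.0008036016316624743
```

Seated: the force jumped to 9.65 N at z = 30.1. The spring line extrapolates to about 4.5 N there, so the posts carry about 5 N, inside the window. I'll hold for more than 1 s.

```bash
python3 m.py 22
```

```text
Fz [ 9.79  9.52  9.58 10.14  8.98 10.45  9.72  8.55 10.22 10.24 10.42 10.28
 10.34 10.26 10.47  9.61  9.26  9.92  8.72 10.1  10.06  9.09] mean [-3.62  0.76  9.81] 
z [30.13 30.1  30.14 30.13 30.1  30.13 30.11 30.11 30.1  30.11 30.12 30.11
 30.1  30.13 30.1  30.11 30.11 30.1  30.13 30.1  30.1  30.14] mean [502.2  -56.69  30.11] sd [0.01 0.01 0.01] tq [0.156 0.656 0.001] t 17.2833 open -0.0019686000412738173
```

Held 1.3 s at 9.8 N total, with about 5.2 N on the posts and 4.5 N from the spring. That is below 9 N, so it goes in the round dish. I'll retract, open part way and locate the dish.

Emit:
{"api": "servo_tool", "payload": {
  "increments": [
    [0,0,0,0.05,0],
    [0,0,0,0.15,0],
    [0,0,0,0.3,0],
    [0,0,0,0.45,0],
    [0,0,0,0.6,0],
    [0,0,0,0.75,0],
    [0.6,0,0,0.85,0],
    [0.6,0,0,0.9,0],
    [0.6,0,0,0.9,0],
    [0.6,0,0,0.9,0]
  ]
}}

```text
time: 18.12
eef_pos: [0.5021, -0.0566, 0.0661]
tcp_rot: [-0.001, 1.0, 0.0, 0.001]
contact_force: [1.0, 0.5, -0.0]
opening: 0.566
```

```bash
python3 m.py 2; python3 - <<'E'
from h import *
p=ctrl.read_camera("wrist");g=cv2.cvtColor(p["frame"],cv2.COLOR_RGB2GRAY).astype(np.float32)
m=np.hypot(cv2.Sobel(g,5,1,0),cv2.Sobel(g,5,0,1))
def sc(c): return sum(np.mean(np.minimum(cv2.remap(m,circ(p,c,r,z).astype(np.float32)[:,None],None,1),300)) for r,z in((.0245,.062),(.012,.08)))
R=sorted([(sc((x,y)),x,y) for x in np.arange(.492,.514,.001) for y in np.arange(-.068,-.045,.001)],reverse=True);print("spring",np.round(R[:3],4))
for n in("top","scene"):
    p=ctrl.read_camera(n)
    for r in ctrl.masks_of(p,"dish")[:3]:
        e=r["extent"];c=[(e[1]+e[3])/2,(e[0]+e[2])/2];print(n,"mask",round(r["conf"],2),np.round(e,0),onz(p,c,.012).round(4))
    g=cv2.cvtColor(p["frame"],cv2.COLOR_RGB2GRAY).astype(np.float32);m=np.hypot(cv2.Sobel(g,5,1,0),cv2.Sobel(g,5,0,1))
    s2=lambda c:np.mean(np.minimum(cv2.remap(m,circ(p,c,.06,.022).astype(np.float32)[:,None],None,1),300))
    R=sorted([(s2((x,y)),x,y) for x in np.arange(.41,.48,.001) for y in np.arange(-.32,-.25,.001)],reverse=True);print(n,"rim",np.round(R[:3],4))
E
```

```text
Fz [-0.68  0.55] mean [ 0.02  0.23 -0.06] 
z [65.84 65.74] mean [501.91 -56.6   65.79] sd [0.04 0.01 0.05] tq [-0.006  0.013  0.012] t 18.2167 open 0.5973343761899659
spring [[ 2.083798e+02  5.020000e-01 -5.700000e-02]
 [ 2.013498e+02  5.010000e-01 -5.700000e-02]
 [ 1.993879e+02  5.020000e-01 -5.600000e-02]]
top mask 0.94 [364. 244. 415. 290.] [ 0.4477 -0.2912  0.012 ]
top rim [[ 2.919272e+02  4.450000e-01 -2.890000e-01]
 [ 2.915539e+02  4.460000e-01 -2.890000e-01]
 [ 2.860999e+02  4.450000e-01 -2.900000e-01]]
scene mask 0.59 [249. 106. 283. 145.] [ 0.4577 -0.292   0.012 ]
scene rim [[218.3386   0.452   -0.29  ]
 [217.5929   0.451   -0.29  ]
 [216.5608   0.451   -0.291 ]]
```

The spring is still at (0.502, -0.057) and the dish is at about (0.447, -0.290). I'll descend around the knob and grip.

Emit:
{"api": "servo_tool", "payload": {
  "grip_force": 40,
  "increments": [
    [0.6,0,0,-0.2,0],
    [0.6,0,0,-0.4,0],
    [0.6,0,0,-0.6,0],
    [0.6,0,0,-0.8,0],
    [0.6,0,0,-0.9,0],
    [0.6,0,0,-0.94,0],
    [0.6,0,0,-0.94,0],
    [0.1,0,0,-0.94,0],
    [0.1,0,0,-0.94,0],
    [0.1,0,0,-0.94,0]
  ]
}}

```text
time: 19.3
eef_pos: [0.5025, -0.0568, 0.0288]
tcp_rot: [-0.001, 1.0, 0.0, 0.001]
contact_force: [-0.7, -0.5, -0.3]
opening: 0.259
```

Emit:
{"api": "servo_tool", "payload": {
  "increments": [
    [0.1,0,0,0,0],
    [0.1,0,0,0,0],
    [0.1,0,0,0,0],
    [0.1,0,0,0.1,0],
    [0.1,0,0,0.2,0],
    [0.1,0,0,0.3,0],
    [0.1,0,0,0.4,0],
    [0.1,0,0,0.5,0],
    [0.1,0,0,0.6,0],
    [0.1,0,0,0.6,0]
  ]
}}

```text
time: 20.13
eef_pos: [0.5033, -0.0571, 0.054]
tcp_rot: [-0.001, 1.0, -0.0, 0.002]
contact_force: [0.3, 0.5, -0.5]
opening: 0.262
```

```bash
python3 m.py 4; python3 - <<'E'
from h import *
p=ctrl.read_camera("wrist");im=cv2.resize(p["frame"][130:350,150:410],None,fx=2.5,fy=2.5)
cv2.imwrite("pics/w6.png",im[:,:,::-1])
E
```

```text
Fz [-2.15 -1.56 -0.86 -1.11] mean [ 0.25  0.29 -1.42] 
z [53.53 53.09 52.77 52.6 ] mean [502.6  -56.85  53.  ] sd [0.29 0.08 0.35] tq [-0.013 -0.027 -0.009] t 20.3333 open 0.2593117723755787
```

View pics/w6.png

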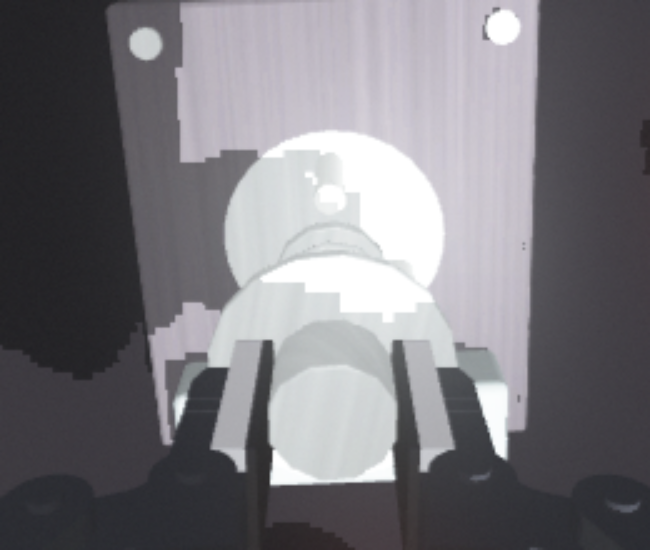

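The spring is gripped at the knob (opening 0.26, about 1.4 N weight) and hangs upright. I'll lift it clear of the posts and carry it over the dish.

Emit:
{"api": "servo_tool", "payload": {
  "increments": [
    [0.1,0,0,0.4,0],
    [0.1,0,0,0.8,0],
    [0.1,-0.1,-0.5,0.9,0],
    [0.1,-0.3,-1.3,0.9,0],
    [0.1,-0.5,-2.1,0.9,0],
    [0.1,-0.7,-2.9,0.9,0],
    [0.1,-0.9,-3.7,0.9,0],
    [0.1,-1.1,-4.5,0.9,0],
    [0.1,-1.25,-5.2,0.9,0],
    [0.1,-1.35,-5.6,0.9,0]
  ]
}}

```text
time: 21.22
eef_pos: [0.4475, -0.2836, 0.0885]
tcp_rot: [0.0, 1.0, -0.0, 0.001]
contact_force: [0.5, 0.4, -0.6]
opening: 0.263
```

Emit:
{"api": "servo_tool", "payload": {
  "increments": [
    [0.1,-0.04,-0.2,0,0],
    [0.1,-0.04,-0.2,0,0],
    [0.1,-0.04,-0.2,-0.15,0],
    [0.1,-0.04,-0.2,-0.3,0],
    [0.1,-0.04,-0.2,-0.5,0],
    [0.1,-0.04,-0.2,-0.7,0],
    [0.1,-0.04,-0.2,-0.8,0],
    [0.1,-0.04,-0.2,-0.9,0],
    [0.1,-0.04,-0.2,-0.9,0],
    [0.1,-0.04,-0.2,-0.9,0]
  ]
}}

```text
time: 22.05
eef_pos: [0.4458, -0.2914, 0.0522]
tcp_rot: [0.0, 1.0, -0.0, 0.001]
contact_force: [0.5, -0.5, -0.6]
opening: 0.262
```

```bash
python3 m.py 4; python3 - <<'E'
from h import *
p=ctrl.read_camera("wrist");e=ctrl.get_state()["eef_pos"];print(e)
g=cv2.cvtColor(p["frame"],cv2.COLOR_RGB2GRAY).astype(np.float32);m=np.hypot(cv2.Sobel(g,5,1,0),cv2.Sobel(g,5,0,1))
def s2(c):
    q=circ(p,c,.06,.022).astype(np.float32);return np.mean(np.minimum(cv2.remap(m,q[:,None],None,1),300))
R=sorted([(s2((x,y)),x,y) for x in np.arange(.41,.48,.001) for y in np.arange(-.32,-.25,.001)],reverse=True);print("rim",np.round(R[:3],4))
for r in ctrl.landmark_of(p,"dish")[:2]:print(r["conf"],onz(p,r["centre"],0).round(3))
E
```

```text
Fz [-0.89 -2.06 -1.43 -1.45] mean [-0.2   0.15 -1.46] 
z [52.61 52.86 52.98 52.99] mean [ 446.13 -291.86   52.86] sd [0.05 0.11 0.15] tq [-0.002 -0.009  0.005] t 22.25 open 0.2593317580734344
[ 0.44611405 -0.29194356  0.05298059]
rim [[209.6714   0.448   -0.29  ]
 [193.2565   0.447   -0.29  ]
 [168.846    0.449   -0.29  ]]
0.58 [ 0.449 -0.29   0.   ]
```

Emit:
{"api": "servo_tool", "payload": {
  "increments": [
    [0.1,0.03,0.04,-0.12,0],
    [0.1,0.03,0.04,-0.25,0],
    [0.1,0.03,0.04,-0.38,0],
    [0.1,0.03,0.04,-0.5,0],
    [0.1,0.03,0.04,-0.6,0],
    [0.1,0.03,0.04,-0.68,0],
    [0.1,0.03,0.04,-0.73,0],
    [0.1,0.03,0.04,-0.76,0],
    [0.1,0.03,0.04,-0.775,0],
    [0.1,0.03,0.04,-0.775,0]
  ]
}}

```text
time: 23.18
eef_pos: [0.4473, -0.2903, 0.022]
tcp_rot: [0.001, 1.0, -0.001, 0.001]
contact_force: [-0.1, 1.0, 0.7]
opening: 0.26
```

```bash
python3 m.py 6
```

```text
Fz [-0.7   0.8  -0.31  0.71  0.08 -0.41] mean [-0.39  0.28  0.03] 
z [22.18 22.2  22.24 22.23 22.2  22.16] mean [ 447.42 -290.44   22.2 ] sd [0.02 0.03 0.03] tq [ 0.114  0.073 -0.005] t 23.4833 open 0.2595310913548633
```

Fz went from -1.45 to 0, so the foot carries the weight on the dish floor. I'll release and rise.

Emit:
{"api": "servo_tool", "payload": {
  "increments": [
    [0.35,0,0,0,0],
    [0.5,0,0,0,0],
    [0.6,0,0,0,0],
    [0.6,0,0,0,0],
    [0.6,0,0,0.15,0],
    [0.6,0,0,0.4,0],
    [0.6,0,0,0.8,0],
    [0.6,0,0,1.4,0],
    [0.6,0,0,2.0,0],
    [0.6,0,0,2.6,0]
  ]
}}

```text
time: 24.32
eef_pos: [0.4475, -0.2905, 0.1282]
tcp_rot: [0.001, 1.0, -0.001, 0.002]
contact_force: [0.0, -0.8, 0.6]
opening: 0.603
```

Emit:
{"api": "servo_tool", "payload": {
  "increments": [
    [0.6,0,0.6,0.5,0],
    [0.6,0,1.2,0.8,0],
    [0.6,0,1.8,1.0,0],
    [0.6,0,2.4,1.0,0],
    [0.6,0,3.0,1.0,0],
    [0.6,0,3.6,1.0,0],
    [0.6,0,3.6,1.0,0],
    [0.6,0,3.6,1.0,0],
    [0.6,0,3.6,1.0,0],
    [0.6,0,3.6,1.0,0]
  ]
}}

```text
time: 25.15
eef_pos: [0.4477, -0.1474, 0.1687]
tcp_rot: [0.001, 1.0, -0.002, 0.002]
contact_force: [0.6, -0.1, 1.0]
opening: 0.595
```

```bash
python3 m.py 1; python3 - <<'E'
from h import *
a=ctrl.read_camera("top")["frame"];b=ctrl.read_camera("scene")["frame"]
q=cv2.resize(b[90:290,130:350],(440,400));r=cv2.resize(a[120:300,230:420],(350,400))
cv2.imwrite("pics/end.png",np.hstack([q,r])[:,:,::-1])
E
```

```text
Fz [-0.17] mean [ 0.35 -0.51 -0.17] 
z [168.55] mean [ 447.59 -147.48  168.55] sd [0. 0. 0.] tq [-0.009  0.009 -0.037] t 25.2 open 0.595495731395019
```

View pics/end.png

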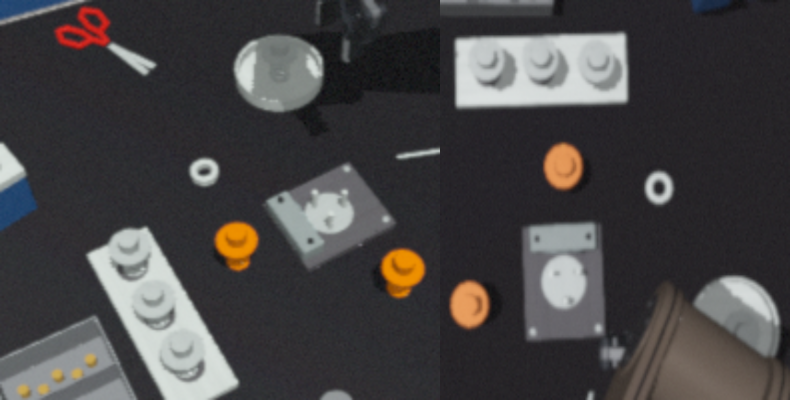

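The last view shows the tester empty, the three rack springs and both orange ones in place, and the spring standing in the dish (scene crop at about (60, 280)). I'll make one numeric check and then hand in.

```bash
python3 - <<'E'
from h import *
p=ctrl.read_camera("scene")
for q,z in(("spring_1_mid",.039),("spring_1",.005)):
    for r in ctrl.landmark_of(p,q)[:6]:print(q,round(r["conf"],2),np.round(r["centre"],1),onz(p,r["centre"],z).round(3))
print("expected mid px",np.round(proj(p,[.4474,-.2904,.039]),1),"knob top",np.round(proj(p,[.4474,-.2904,.073]),1))
for r in ctrl.masks_of(p,"spring_1"):
    if r["extent"][1]<160: print(round(r["conf"],2),np.round(r["extent"],0))
print(ctrl.sign_off())
E
```

```text
spring_1_mid 0.93 [267.2 219.3] [0.753 0.047 0.039]
spring_1 0.85 [128.1 268.7] [ 0.452 -0.286  0.005]
spring_1 0.78 [273.6 221.6] [0.751 0.048 0.005]
spring_1 0.66 [248.7 207. ] [ 0.755 -0.026  0.005]
spring_1 0.57 [233.7 328. ] [0.482 0.074 0.005]
spring_1 0.57 [221.8 249.7] [ 0.633 -0.044  0.005]
expected mid px [118.  269.3] knob top [109.1 269.3]
0.66 [260. 108. 279. 134.]
the job is handed in; nothing more can be done
None
```

The spring on the tester is weak: it pushes back about 4.5 N at the marked height, so I stood it in the round dish and handed the job in at about 25 s.

- **Pressing:** I seated the flange on the posts with the fingers shut and held it there for over 1.3 s. The total was about 9.8 N, of which about 5.2 N was on the posts. The highest reading was 11.3 N, about 6.8 N on the posts. The spring's slope was about 0.3 N/mm.
- **Placing:** The spring's weight came off the hand (-1.45 N to about 0) before I let go.
- **Last checks:** The detector found the spring's foot at (0.452, -0.286), near the dish centre. Its outline matches an upright spring, with the knob top at the expected pixel row. The tester is empty, and the three rack springs and both orange look-alikes look unmoved. The gripper is clear and touching nothing.

**Disagreements:**
- The shut fingertips stood about 35 mm behind the reported TCP, although the description puts the TCP at their very end. I found contact by force instead.
- While pressing there was a sideways reading of about 3.5 N.
- The cameras differed on the dish centre by about 7 mm, which the dish has room for.
- In the final scene picture, the detector for the spring's middle reported only a rack spring. The upright check rests on the foot position, the outline and the last view.

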